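Close the exposure unit, draw the vacuum and start the exposure

ROBOT

A 6-joint arm with a two-finger parallel gripper is mounted at the origin on the work surface. World frame = base frame: x ahead of the robot, y to its left, z up, the work surface at z = 0. Lengths are in mm, angles in rad, forces in N, time in s.
With the tool pointing down it reaches from about 400 to 825 mm from the base axis. Payload 7 kg.
Tool frame: the origin (TCP) lies at the centre of the arm's flange, where the gripper is bolted on; the fingertips stand 173 mm ahead of it and the grasp point (between the pads) lies env.grasp_offset ahead of it (env.grasp_offset is the distance from the TCP to the grasp point, in mm); y points along the fingers, x is the direction in which the jaws open and shut, and the axes are right-handed (so a half turn about y gives the same grasp; the last joint's range is limited). The gripper opens to 85 mm and grips with 20 to 120 N. Pads are 22 mm wide; open, the fingers measure 114 mm over their backs; the gripper's body (76 mm by 85 mm) begins 54 mm behind the grasp point. The pads swing forward as they close: fully open they stand 13 mm farther back than shut.
Start: joints at [1.493, 0.359, 0.012, 0, -1.224, -0.288], TCP at [241.452, 630.315, 404.702] pointing down, gripper open.
Joint ranges: [-3.07, 3.07], [-1.43, 2.12], [-1.02, 1.25], [-3.03, 1.67], [-3.05, -0], [-3.03, 3.03]. Speed limits (rad/s): [2.39, 2.39, 3.01, 3.14, 3.14, 3.14].

INTERFACE

Orientations are given as [roll, pitch, yaw] about the fixed x, y, z axes, in that order (R = Rz(yaw) Ry(pitch) Rx(roll)).
In Python, from bench import env, camera, camera_params, job gives the robot as it stands.
- The arm moves only by the tool apply_moves, never from a script. Its argument "steps" is a list of rows, each a list of 6 numbers: the shift along the tool's x, y, z in m, then the turn, a rotation vector about the tool's x, y, z in degrees. A call has 1 to 12 rows; each row shifts and turns the commanded pose from where the row before left it, along the tool's axes as they then stand; what a row does not reach is not made up. A row lasts 1/10 s, in which the tool goes at most 50 mm and 8.59 degrees, less where a joint would pass 70% of its speed; a pose out of reach is approached as far as the arm can. A call is refused whole if a number of a shift passes 0.05 or a number of a turn 8.59, either way. A call with a gripper value outside its range is refused whole. "fingers" is the opening, from 0 (shut) to 1 (fully open), set as the call begins (left out, the last holds). The fingers move at their own pace and stop on an object; "squeeze" is the grip in N (left out, the last holds). Time passes only in rows, so rows that do not move let the fingers close. It gives the time, the measured TCP pose, the force and the opening at its end, in the units of the state.
- env.get_obs(): the state, without advancing time (a new reading comes with each control period).
- camera(name): name is "side" or "top" or "wrist"; returns the picture (420x560x3 uint8, red, green, blue); there is no depth.
- camera_params(name): a dict with "mtx" (3x3 intrinsics, pixels), "R" (3x3) and "t" (3): a world point X has camera coordinates R X + t; the wrist camera has in their place "tool_from_camera" (4x4, takes a point from camera to tool coordinates, whose origin is the TCP and whose axes are the tool frame's). Camera axes: x right, y down, z forward; pixel columns grow to the right and rows downward; lengths in mm; the calibration is good to about 2 mm. A picture is of the moment at which its call begins: read the wrist's pose just before it. camera_params takes no time and is no camera call.
- job.sign_off(): hands the job in, once; it reports no verdict.
The state is a dict: "clock": time; "joints": joint angles; "qd": joint speeds; "tau": joint torques, N m; "eef_pos": TCP position; "tcp_rot": TCP orientation; "wrist_force": force on the tool from outside, world axes, zero at the start; "torque": the same for the moment, N m; "gripper_width": opening from 0.0 (shut) to 1.0 (fully open).
Only numpy, scipy, OpenCV 4.12 (cv2) and the standard library are available. Lean on these libraries where they do the work, as an engineer would, in place of code of your own. Each camera call takes 0.05 s, during which the arm holds its last target. There are 200 camera calls.

TASK

Expose the plate that lies on the glass of the bench exposure unit: push the half-open lid down until it is fully shut, without slamming it, then switch on the vacuum pump by pressing the near half of the blue rocker, and only then press the green start button fully in for a moment and let it spring back. Leave the black mains rocker on and the red stop button unpressed, do not raise the lid, and pick up or shift nothing that stands on the unit or around it.

Things in the scene. Friction and masses are not known exactly. Their poses are not given: they have to be found in the camera images.
- unit: light grey bench exposure unit, 440 (x) x 520 (y) x 130 mm tall, fixed; origin under its centre, +x from its front (robot side) to the lid hinge at the back, +y to the left seen from the robot. Dark level control strip along the front, top 132 mm up; in a row from left: black mains rocker, blue vacuum rocker, gauge, loose loupe, timer and grey knob, green start, red stop. Lid hinge line: 207 mm behind the origin, 134 mm up, along y
- lid: grey lid, 500 mm wide, 318 mm from back hinge to front edge, 24 mm thick, starting 0.25 to 0.5 rad open; a friction hinge keeps it where it is left, 2 to 6 N at the front push it down. Origin: a good point to push, on its upper face, mid-width, 18 mm in from the front edge, 300 mm from the hinge; z is its upper normal. Shut it lies level, origin 159 mm above the table, 25 mm above the hinge
- vacuum (a joint): angle of the blue vacuum pump rocker, rad: 0 = off (far half down, near half standing up), 0.32 = on (near half pressed down level). It stays where it is left, so press it right down; about 4 N on the near half move it
- vacuum_near (a point): where to press the blue rocker: upper face of its near half (white mark), 16 mm from the pivot towards the unit's front. Rocker 48 mm long (front to back), 28 mm wide; the point is about 142 mm above the table when off and sinks 5 mm as it switches on, where that half lies level. Press straight down, keep off the far half
- mains (a joint): angle of the black mains rocker (red mark) of the same size, 80 mm to the left of the blue one, rad: 0 = off, 0.32 = on. It starts on (near half down) and must stay on
- start (a joint): travel of the green start button, m: 0 = out, 0.006 = fully in; it springs back. 1.5 N start it moving and 4 N hold it fully in; it counts as pressed from 0.004 for 0.1 s
- start_top (a point): centre of the top of the green start button (29 mm diameter, in a 38 mm aluminium collar 4 mm high); stands 144 mm above the table when out, pressed straight down
- stop (a joint): travel of the red stop button of the same size, 70 mm to the right of the green one, m: 0 = out, 0.006 = fully in; not to be pressed
- loupe: black film loupe, 36 mm diameter, 40 mm tall, standing loose on the control strip between the gauge and the timer; leave alone. Origin under its centre
- tube_a: pale blue ink tube with black cap, 78 mm diameter, 248 mm tall, standing on the table; leave alone. Origin under its centre
- tube_b: second ink tube, same size; leave alone
- tube_c: third ink tube, same size; leave alone
- screwdriver: orange-handled screwdriver, 200 mm long, lying on the table; leave alone
- tape: roll of tan masking tape, 104 mm diameter, 24 mm tall, lying flat on the table; leave alone
- tray: dark steel tray of small parts, 150 x 200 x 50 mm, on the table; leave alone
- canister: white and yellow tin with red lid, 66 mm diameter, 112 mm tall, on the table; leave alone

How it is judged:
By the outcome, as a careful person would: the job done as asked, in the order asked, and still so for the second after the job is handed in, with the robot touching nothing.
It also fails if it takes over 48 s, if anything falls off the work surface, if the arm or the gripper's body presses on something with over 40 N, if the wrist force passes 120 N, or if a joint passes its speed limit or range.

## Working session

There is one attempt and no reset: what is moved stays moved. The work goes in short steps, Python scripts to look and compute and a tool call to move; the robot and the scene stay as the last step left them, time stands still between calls to the robot, and variables do not carry over. Pictures are saved under pics/ and viewed, about 8 in all and at most 12, crops included, and the job is handed in when it is done.

Besides the shell and the picture viewer there is one more tool, called after ">>>" as name(argument=value, ...) on one line, values as JSON. apply_moves: Moves the arm, as the interface text tells. Its arguments: {"type":"object","properties":{"steps":{"type":"array"},"fingers":{"type":"number"},"squeeze":{"type":"number"}},"required":["steps"]}

```bash
mkdir -p pics; python3 - <<'E'
from bench import env,camera,camera_params
import cv2
o=env.get_obs();print(o['clock'],o['eef_pos'],o['tcp_rot'],env.grasp_offset,o['gripper_width'])
for n in('side','top'):
    cv2.imwrite(f'pics/{n}0.png',cv2.cvtColor(camera(n),cv2.COLOR_RGB2BGR));p=camera_params(n);print(n,p)
print(camera_params('wrist'))
E
```

```text
0.0 [241.38297382 630.1720992  403.75710029] [-1.57065949e+00 -1.63955328e-03 -1.93672608e+00] 154.70000000000002 1.002602304874329
side {'mtx': array([[471.20120696,   0.        , 271.86909108],
       [  0.        , 471.20120696, 214.46861278],
       [  0.        ,   0.        ,   1.        ]]), 'R': array([[ 0.97946072, -0.20027975,  0.02333918],
       [-0.09751517, -0.57181787, -0.81456437],
       [ 0.17648651,  0.79555788, -0.57960346]]), 't': array([-500.74474239,  134.68591599, 1730.76701203])}
top {'mtx': array([[416.63940341,   0.        , 283.08892147],
       [  0.        , 416.63940341, 203.07965029],
       [  0.        ,   0.        ,   1.        ]]), 'R': array([[-0.02585989, -0.99966501, -0.0010675 ],
       [-0.97900368,  0.02554137, -0.20223606],
       [ 0.20219558, -0.00418471, -0.97933622]]), 't': array([ -24.89253276,  494.56316818, 1335.33660172])}
{'mtx': array([[345.11279933,   0.        , 284.39781475],
       [  0.        , 345.11279933, 210.21863359],
       [  0.        ,   0.        ,   1.        ]]), 'tool_from_camera': array([[ 9.99999986e-01,  1.32260622e-04,  1.01599145e-04,
        -4.46562950e-01],
       [-6.28421154e-05, -2.65472101e-01,  9.64118540e-01,
         3.01730248e+01],
       [ 1.54486656e-04, -9.64118533e-01, -2.65472089e-01,
         6.65265356e+01],
       [ 0.00000000e+00,  0.00000000e+00,  0.00000000e+00,
         1.00000000e+00]])}
```

View pics/top0.png

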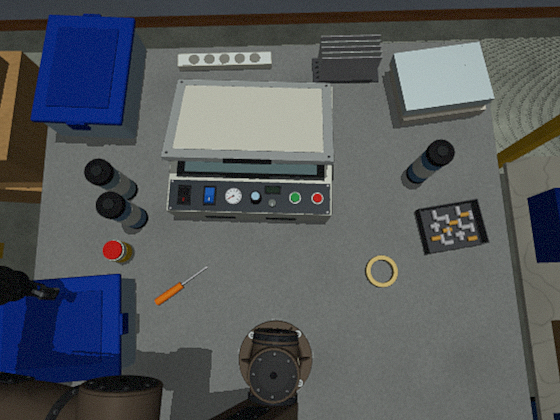

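View pics/side0.png

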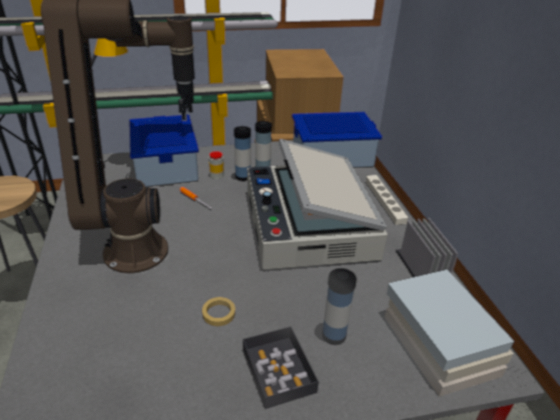

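The top view shows the unit at about (250,150), with the blue rocker at (209,195), green at (295,198), red at (317,198) and the lid's front edge at about row 155. The side view shows the lid half open and the tubes at the far left. Next I'll measure the positions.

```bash
cat > h.py <<'E'
import numpy as np,cv2
from bench import env,camera,camera_params
from scipy.spatial.transform import Rotation as Ro
def ray(p,uv,T=None):
    K=p['mtx'];d=np.linalg.inv(K)@[*uv,1]
    if T is not None: return T[:3,3],T[:3,:3]@d
    return -p['R'].T@p['t'],p['R'].T@d
def plane(p,uv,z,T=None):
    c,d=ray(p,uv,T);return c+d*(z-c[2])/d[2]
def tri(rs):
    A=0;b=0
    for c,d in rs:
        d=d/np.linalg.norm(d);P=np.eye(3)-np.outer(d,d);A=A+P;b=b+P@c
    return np.linalg.solve(A,b)
def wristT():
    o=env.get_obs();M=np.eye(4);M[:3,:3]=Ro.from_euler('xyz',o['tcp_rot']).as_matrix();M[:3,3]=o['eef_pos']
    return M@camera_params('wrist')['tool_from_camera']
def blobs(im,lo,hi,roi,n=3):
    h=cv2.cvtColor(im,cv2.COLOR_BGR2HSV);m=cv2.inRange(h,lo,hi);k=np.zeros_like(m);x0,y0,x1,y1=roi;k[y0:y1,x0:x1]=m[y0:y1,x0:x1]
    N,_,s,c=cv2.connectedComponentsWithStats(k);return [(int(s[i,4]),c[i].round(1),s[i,:4]) for i in sorted(range(1,N),key=lambda i:-s[i,4])[:n]]
E
python3 - <<'E'
from h import *
for n,roi in(('top',(165,178,335,220)),('side',(245,165,300,245))):
    im=cv2.imread(f'pics/{n}0.png');p=camera_params(n)
    for nm,lo,hi,z in(('blue',(100,120,60),(125,255,255),141),('green',(45,100,50),(85,255,255),144),('red',(170,100,50),(180,255,255),144),('red0',(0,120,50),(8,255,255),144)):
        for a,c,s in blobs(im,lo,hi,roi,2): print(n,nm,a,c,s,plane(p,c,z).round(1))
a=cv2.imread('pics/top0.png')[70:225,155:345];b=cv2.imread('pics/side0.png')[130:270,235:395]
cv2.imwrite('pics/crop1.png',np.vstack([cv2.resize(a,None,fx=2.1*1.5,fy=3.15/2*1.0*1.5)[:300] if 0 else cv2.resize(a,(380,310)),cv2.resize(b,(380,290))]) if 0 else np.hstack([cv2.resize(a,(400,326)),cv2.resize(b,(373,326))]))
E
```

```text
top blue 156 [209.  194.4] [204 187  11  17] [508.7 192.9 141. ]
top green 58 [294.5 197. ] [291 193   8   9] [492.8 -73.3 144. ]
top red 4 [183.2 197.8] [182 197   3   3] [499.3 272.4 144. ]
top red 1 [182. 200.] [182 200   1   1] [492.4 276.  144. ]
top red0 58 [317.  197.6] [313 194   9   8] [ 489.1 -143.   144. ]
top red0 6 [182.8 198.5] [182 197   3   4] [497.1 273.6 144. ]
side blue 80 [263.  180.6] [256 178  15   7] [509.4 184.9 141. ]
side green 38 [272.6 218.2] [269 216   8   6] [494.7 -77.1 144. ]
side red 5 [278.8 228.6] [277 228   4   3] [ 503.4 -140.6  144. ]
side red 3 [273.  228.3] [272 228   3   2] [ 484.1 -135.6  144. ]
side red0 36 [275.7 230.7] [272 228   8   6] [ 490.4 -150.5  144. ]
```

View pics/crop1.png

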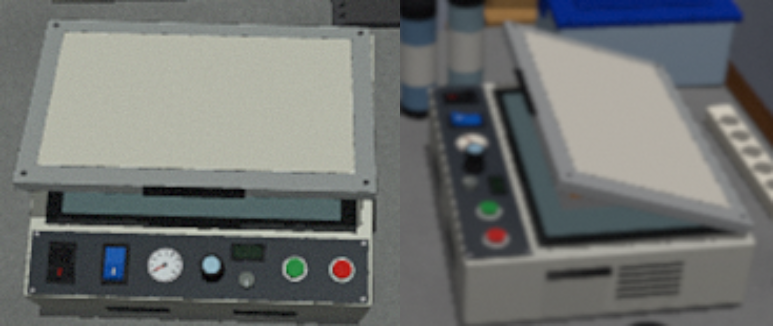

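```bash
python3 - <<'E'
from h import *
t=camera_params('top');s=camera_params('side')
FL=tri([ray(t,(162,158)),ray(s,(280,140.5))]);FR=tri([ray(t,(333,159.5)),ray(s,(306,209.5))])
print(FL,FR,np.linalg.norm(FL-FR));d=FL-FR;print('yaw',np.arctan2(-d[0],d[1]))
print('strip ends',[plane(t,q,132).round(0) for q in((155+30*.475,70+232*.4755),(155+369*.475,70+238*.4755),(155+30*.475,70+293*.4755),(155+369*.475,70+300*.4755))])
print('tubes',[plane(t,q,248).round(0) for q in((99,172),(110,205),(440,153))])
print('loupe',plane(t,(155+212*.475,70+265*.4755),172))
E
```

```text
[599.8760853  311.88762933 247.43176375] [ 580.38879813 -185.59652782  245.68661853] 497.8687442567885
yaw -0.039151657052516026
strip ends [array([560., 321., 132.]), array([ 537., -188.,  132.]), array([466., 318., 132.]), array([ 443., -183.,  132.])]
tubes [array([558., 492., 248.]), array([460., 455., 248.]), array([ 590., -498.,  248.])]
loupe [492.78098012  45.44202921 172.        ]
```

>>> apply_moves(steps=[[0,-0.026,0,0,-6.03,0],[0,-0.026,0,0,-6.03,0],[0,-0.026,0,0,-6.03,0],[0.039,0,0.028,0,0,0],[0.039,0,0.028,0,0,0],[0.039,0,0.028,0,0,0],[0.039,0,0.028,0,0,0],[0.039,0,0.028,0,0,0],[0.039,0,0.028,0,0,0],[0.039,0,0.028,0,0,0],[0.039,0,0.028,0,0,0]], fingers=0)

```text
clock: 1.2
eef_pos: [450.1, 305.6, 482.6]
tcp_rot: [-1.571, -0.0, -1.621]
wrist_force: [0.8, 0.5, -0.2]
gripper_width: 0.001
```

>>> apply_moves(steps=[[0.039,0,0.028,0,0,0],[0.039,0,0.028,0,0,0],[0.039,0,0.028,0,0,0],[0.039,0,0.028,0,0,0],[0.039,0,0.028,0,0,0],[0.039,0,0.028,0,0,0],[0,0,0,0,0,0],[0,0,0,0,0,0]])

```text
clock: 2.0
eef_pos: [606.0, 64.2, 481.7]
tcp_rot: [-1.572, -0.001, -1.624]
wrist_force: [0.0, 1.1, 0.2]
gripper_width: -0.0
```

```bash
python3 - <<'E'
from h import *
o=env.get_obs();print(o['clock'],o['eef_pos'],o['tcp_rot'],o['gripper_width'],o['wrist_force'])
np.save('T1.npy',wristT());cv2.imwrite('pics/w1.png',cv2.cvtColor(camera('wrist'),cv2.COLOR_RGB2BGR))
E
```

```text
2.0 [606.02051158  64.1531571  481.72908749] [-1.57239984e+00 -5.30222719e-04 -1.62368050e+00] -0.00032530332480969296 [5.23019916e-04 1.11212193e+00 2.18718622e-01]
```

View pics/w1.png

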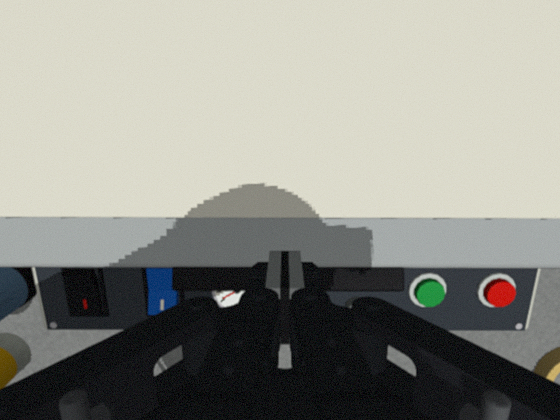

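Wrist view: the lid's front edge lies level at row 267, parallel to the tool's jaw axis. Green is at (430,292), red at (499,291), and the blue rocker's white mark is at (163,305). The fingertips are over the front bar.

```bash
python3 - <<'E'
from h import *
T=np.load('T1.npy');p=camera_params('wrist');im=cv2.imread('pics/w1.png')
for nm,lo,hi,z in(('green',(45,100,50),(85,255,255),143),('red',(0,120,50),(8,255,255),143),('blue',(100,120,60),(125,255,255),142)):
    for a,c,s in blobs(im,lo,hi,(60,265,540,335),2): print(nm,a,c,s,plane(p,c,z,T).round(1))
for a,c,s in blobs(im,(0,0,120),(180,60,255),(150,290,180,320),2): print('white',a,c,s,plane(p,c,142,T))
print('edge',[plane(p,q,242,T).round(1) for q in((20,267),(285,267),(540,267))], 'tip', plane(p,(285,270),310,T))
t=camera_params('top');print('edge by tri',tri([ray(p,(285,267),T),ray(t,(247,160))]))
E
```

```text
green 635 [429.7 292.7] [415 279  30  28] [494.7 -74.1 143. ]
red 632 [499.6 293. ] [484 279  32  28] [ 490.7 -143.5  143. ]
red 34 [ 84.7 303.3] [ 82 299   6  10] [501.2 270.5 143. ]
blue 1143 [160.  289.3] [146 268  32  47] [512.1 193.3 142. ]
white 39 [161.6 304.4] [160 299   4  11] [495.27459648 194.18248918 142.        ]
edge [array([585. , 240.4, 242. ]), array([575.8,  65.8, 242. ]), array([ 566.9, -102.3,  242. ])] tip [605.76411893  64.37147627 310.        ]
edge by tri [581.45349278  64.81646053 254.08311135]
```

>>> apply_moves(steps=[[0,0.02,-0.004,0,0,0],[0,0.02,-0.004,0,0,0],[0,0.006,0,0,0,0],[0,0.006,0,0,0,0],[0,0.005,0,0,0,0],[0,0.005,0,0,0,0],[0,0,0,0,0,0]])

```text
clock: 2.75
eef_pos: [597.9, 66.5, 421.6]
tcp_rot: [-1.569, 0.0, -1.62]
wrist_force: [-0.8, 1.1, 1.6]
gripper_width: 0.004
```

>>> apply_moves(steps=[[0,0.005,-0.001,0,0,0],[0,0.005,-0.001,0,0,0],[0,0.005,-0.001,0,0,0],[0,0.005,-0.001,0,0,0],[0,0.005,-0.001,0,0,0]])

```text
clock: 3.25
eef_pos: [592.7, 66.4, 396.8]
tcp_rot: [-1.569, 0.0, -1.62]
wrist_force: [-2.8, 0.6, 6.0]
gripper_width: 0.002
```

>>> apply_moves(steps=[[0,0.005,-0.001,0,0,0],[0,0.005,-0.001,0,0,0],[0,0.005,-0.001,0,0,0],[0,0.005,-0.001,0,0,0],[0,0.005,-0.001,0,0,0],[0,0.005,-0.001,0,0,0],[0,0.005,-0.001,0,0,0],[0,0.005,0,0,0,0],[0,0.004,0,0,0,0],[0,0.004,0,0,0,0]])

```text
clock: 4.25
eef_pos: [585.6, 66.3, 347.2]
tcp_rot: [-1.571, -0.0, -1.621]
wrist_force: [-2.6, 0.1, 4.6]
gripper_width: 0.002
```

>>> apply_moves(steps=[[0,0.003,0,0,0,0],[0,0.003,0,0,0,0],[0,0.003,0,0,0,0],[0,0.002,0,0,0,0],[0,0.002,0,0,0,0],[0,0,0,0,0,0]])

```text
clock: 4.85
eef_pos: [585.8, 66.4, 334.3]
tcp_rot: [-1.571, -0.0, -1.621]
wrist_force: [0.6, -1.3, 0.1]
gripper_width: -0.0
```

>>> apply_moves(steps=[[0,0.001,0,0,0,0],[0,0.001,0,0,0,0],[0,0,0,0,0,0]])

```text
clock: 5.15
eef_pos: [585.8, 66.4, 332.7]
tcp_rot: [-1.57, 0.0, -1.621]
wrist_force: [-0.8, 0.1, 1.8]
gripper_width: -0.0
```

>>> apply_moves(steps=[[0,0.001,0,0,0,0],[0,0.001,0,0,0,0],[0,0,0,0,0,0]])

```text
clock: 5.45
eef_pos: [585.6, 66.4, 331.5]
tcp_rot: [-1.57, 0.0, -1.621]
wrist_force: [-4.5, 0.7, 8.9]
gripper_width: -0.004
```

>>> apply_moves(steps=[[0,0.001,0,0,0,0],[0,0.001,0,0,0,0],[0,0,0,0,0,0]])

```text
clock: 5.75
eef_pos: [585.5, 66.4, 331.4]
tcp_rot: [-1.569, 0.0, -1.62]
wrist_force: [-10.4, 1.2, 22.1]
gripper_width: -0.003
```

>>> apply_moves(steps=[[0,-0.01,0,0,0,0],[0,-0.03,0,0,0,0],[0,-0.04,0,0,0,0],[-0.042,0,-0.0155,0,0,0],[-0.042,0,-0.0155,0,0,0],[-0.042,0,-0.0155,0,0,0],[0,0,0,0,0,0],[0,0,0,0,0,0]])

```text
clock: 6.55
eef_pos: [545.3, 195.7, 408.5]
tcp_rot: [-1.571, -0.0, -1.619]
wrist_force: [-0.6, -0.3, 0.8]
gripper_width: 0.004
```

```bash
python3 - <<'E'
from h import *
o=env.get_obs();print(o['clock'],o['eef_pos'],o['tcp_rot'],o['wrist_force'])
T=wristT();im=cv2.cvtColor(camera('wrist'),cv2.COLOR_RGB2BGR);cv2.imwrite('pics/w2.png',im);np.save('T2.npy',T)
s=cv2.cvtColor(camera('side'),cv2.COLOR_RGB2BGR);cv2.imwrite('pics/s2.png',s)
cv2.imwrite('pics/c2.png',np.hstack([cv2.resize(im,(480,360)),cv2.resize(s[130:270,235:395],(320,280)).copy() if 0 else cv2.resize(s[130:270,245:370],(320,360))]))
p=camera_params('wrist')
for nm,lo,hi,z in(('green',(45,100,50),(85,255,255),143),('blue',(100,120,60),(125,255,255),141),('white',(0,0,120),(180,60,255),142)):
    for a,c,s in blobs(im,lo,hi,(0,150,560,420),6): print(nm,a,c,s,plane(p,c,z,T).round(1))
E
```

```text
6.55 [545.28704963 195.67795622 408.47273119] [-1.57085738e+00 -1.93756182e-05 -1.61859339e+00] [-0.61828359 -0.25806845  0.76110866]
green 2 [536.5 218. ] [536 218   2   1] [532.9  17.3 143. ]
green 2 [557.  218.5] [557 218   1   2] [531.9   2.7 143. ]
green 2 [552.5 221. ] [552 221   2   1] [530.1   5.6 143. ]
green 2 [546.5 227. ] [546 227   2   1] [525.8   9.1 143. ]
green 2 [552.5 235.5] [552 235   2   2] [519.1   3.8 143. ]
green 1 [549. 217.] [549 217   1   1] [533.3   8.5 143. ]
blue 1137 [293.2 239.3] [272 224  40  39] [524.3 190.8 141. ]
blue 4 [ 62.8 283.5] [ 62 283   3   2] [497.1 366.6 141. ]
blue 3 [ 59.  275.3] [ 58 275   3   2] [504. 368. 141.]
blue 2 [ 79.5 268.5] [ 79 268   2   2] [508.8 351.5 141. ]
blue 2 [ 72.5 274.5] [ 72 274   2   2] [504.2 357.7 141. ]
blue 1 [ 52. 239.] [ 52 239   1   1] [532.9 366.7 141. ]
white 28697 [235.7 190.8] [  0 150 560 202] [562.6 229.5 142. ]
white 5265 [509.8 336.5] [413 313 147  71] [435.1  23.3 142. ]
white 3358 [390.9 256. ] [357 224  69  65] [508.2 119.4 142. ]
white 415 [551.1 288.3] [541 275  19  27] [476.1  -2.6 142. ]
white 379 [400.9 360.1] [387 346  29  30] [417.2 108.3 142. ]
white 261 [284.4 356.6] [278 345  13  23] [425. 202. 142.]
```

View pics/c2.png

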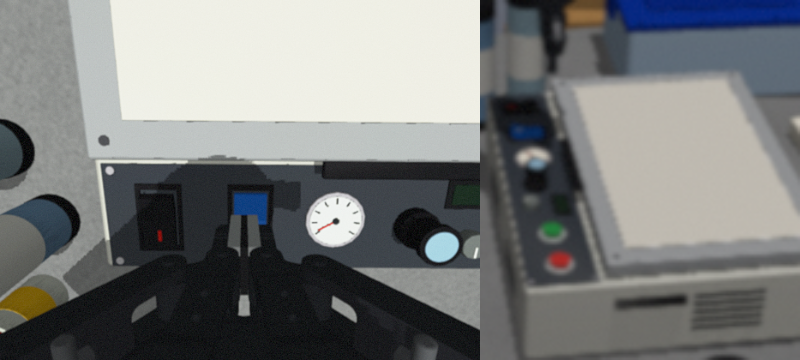

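The side view confirms the lid is shut and flush. In the wrist view the blue rocker is at about (251,208) in the crop, straight ahead of the tips. Next I move over its near half.

>>> apply_moves(steps=[[0.0026,0,-0.0255,0,0,0],[0.0026,0,-0.0255,0,0,0],[0,0.03,0,0,0,0],[0,0.03,0,0,0,0],[0,0.015,0,0,0,0],[0,0.005,0,0,0,0],[0,0.005,0,0,0,0],[0,0.003,0,0,0,0],[0,0,0,0,0,0]])

```text
clock: 7.55
eef_pos: [494.6, 191.8, 321.0]
tcp_rot: [-1.57, 0.0, -1.621]
wrist_force: [-0.5, 0.3, -0.3]
gripper_width: 0.001
```

```bash
python3 - <<'E'
from h import *
o=env.get_obs();print(o['clock'],o['eef_pos'],o['tcp_rot'],o['wrist_force'])
im=cv2.cvtColor(camera('wrist'),cv2.COLOR_RGB2BGR);cv2.imwrite('pics/w3.png',im)
E
```

```text
7.55 [494.58524971 191.76865517 320.97637675] [-1.57039627e+00  3.38256238e-04 -1.62132706e+00] [-0.47008735  0.31603282 -0.30086615]
```

View pics/w3.png

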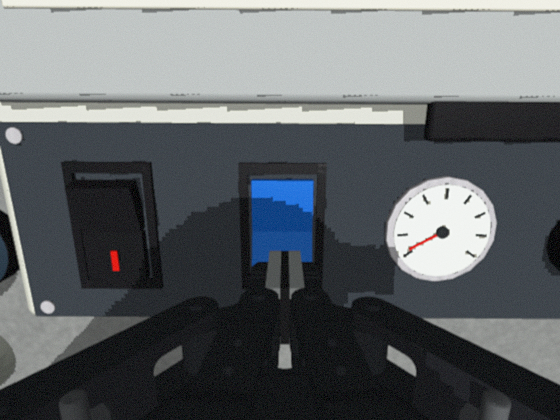

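The tip is laterally centred on the blue rocker (column 285). Its front edge is at row 250, nearer than the pivot at about row 232, so it is over the near half. Pressing now.

>>> apply_moves(steps=[[0,0.003,0,0,0,0],[0,0.002,0,0,0,0],[0,0.002,0,0,0,0],[0,0.001,0,0,0,0],[0,0.001,0,0,0,0],[0,0.001,0,0,0,0],[0,0,0,0,0,0]])

```text
clock: 8.3
eef_pos: [494.3, 192.0, 310.5]
tcp_rot: [-1.571, -0.0, -1.621]
wrist_force: [-0.7, -0.3, 1.6]
gripper_width: 0.0
```

>>> apply_moves(steps=[[0,0.001,0,0,0,0],[0,0.001,0,0,0,0],[0,0,0,0,0,0]])

```text
clock: 8.6
eef_pos: [494.2, 191.9, 310.2]
tcp_rot: [-1.57, 0.0, -1.62]
wrist_force: [-7.9, -0.1, 15.4]
gripper_width: -0.001
```

>>> apply_moves(steps=[[0,0.001,0,0,0,0],[0,0,0,0,0,0],[0,-0.01,0,0,0,0],[0,-0.04,0,0,0,0],[0,-0.04,0,0,0,0],[0,0,0.05,0,0,0],[0,0,0,0,0,0],[0,0,0,0,0,0]])

```text
clock: 9.4
eef_pos: [544.9, 189.1, 396.9]
tcp_rot: [-1.572, -0.001, -1.622]
wrist_force: [-0.9, -0.6, -0.4]
gripper_width: -0.002
```

```bash
python3 - <<'E'
from h import *
o=env.get_obs();print(o['clock'],o['eef_pos'],o['tcp_rot'],o['wrist_force'])
im=cv2.cvtColor(camera('wrist'),cv2.COLOR_RGB2BGR);cv2.imwrite('pics/w4.png',im);cv2.imwrite('pics/w4c.png',cv2.resize(im[160:340,90:490],None,fx=2,fy=2))
E
```

```text
9.4 [544.87408233 189.10178741 396.94245281] [-1.57179121e+00 -6.55526175e-04 -1.62227473e+00] [-0.86309288 -0.60981493 -0.41093438]
```

View pics/w4c.png

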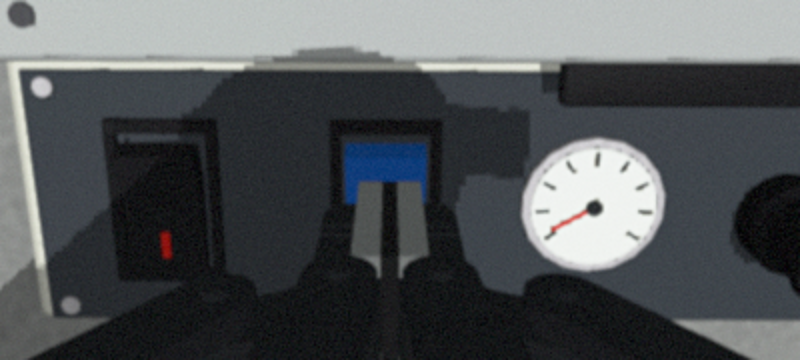

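The far end of the blue rocker now sits like the mains rocker, which is on. Next I move to the green button at the same height.

>>> apply_moves(steps=[[0.0439,0,0,0,0,0],[0.0439,0,0,0,0,0],[0.0439,0,0,0,0,0],[0.0439,0,0.001,0,0,0],[0.0439,0,0.001,0,0,0],[0.0439,0,0,0,0,0],[0,0,0,0,0,0],[0,0,0,0,0,0]])

```text
clock: 10.25
eef_pos: [532.3, -74.6, 397.6]
tcp_rot: [-1.571, -0.0, -1.623]
wrist_force: [-0.0, 0.3, 0.5]
gripper_width: -0.004
```

```bash
python3 - <<'E'
from h import *
o=env.get_obs();print(o['clock'],o['eef_pos'],o['tcp_rot'],o['wrist_force'])
T=wristT();p=camera_params('wrist');im=cv2.cvtColor(camera('wrist'),cv2.COLOR_RGB2BGR);t=cv2.cvtColor(camera('top'),cv2.COLOR_RGB2BGR)
for nm,lo,hi in(('green',(45,100,50),(85,255,255)),('red',(0,120,50),(8,255,255)),('blue',(100,120,60),(125,255,255))):
    for a,c,s in blobs(im,lo,hi,(0,150,560,420),1): print(nm,a,c,s,plane(p,c,143,T).round(1))
cv2.imwrite('pics/c5.png',np.hstack([cv2.resize(im,(400,300)),cv2.resize(t[178:218,165:225],(400,300))]))
E
```

```text
10.25 [532.27712819 -74.62443795 397.62806771] [-1.57103995e+00 -3.78631116e-06 -1.62289289e+00] [-0.03820862  0.25382161  0.5054235 ]
green 34 [287.4 249.1] [280 248  17   3] [509.  -74.9 143. ]
red 1210 [386.2 268. ] [366 248  41  40] [ 491.1 -144.   143. ]
```

View pics/c5.png

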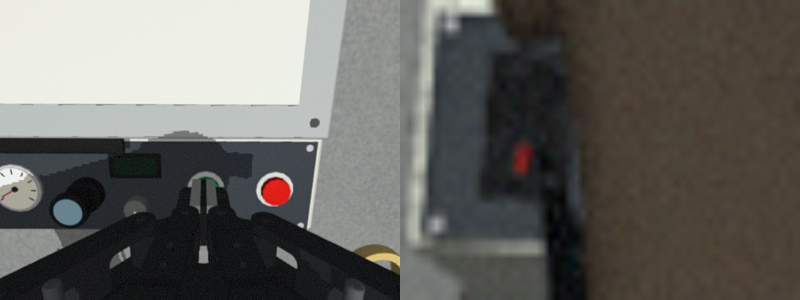

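The tip is in line with the green button. Before pressing it, I'll take a clear look at the blue rocker from the side, since the order matters.

>>> apply_moves(steps=[[-0.044,0,0.01,0,0,0],[-0.044,0,0.01,0,0,0],[-0.044,0,0.01,0,0,0],[0,0,0,0,0,0],[0,0,0,0,0,0]])

```text
clock: 10.85
eef_pos: [569.5, 59.0, 397.3]
tcp_rot: [-1.572, -0.0, -1.617]
wrist_force: [0.1, -0.7, -0.7]
gripper_width: -0.004
```

```bash
python3 - <<'E'
from h import *
o=env.get_obs();print(o['clock'],o['eef_pos'],o['wrist_force'])
T=wristT();p=camera_params('wrist');im=cv2.cvtColor(camera('wrist'),cv2.COLOR_RGB2BGR);cv2.imwrite('pics/w6.png',im)
cv2.imwrite('pics/w6c.png',cv2.resize(im[220:360,0:250],None,fx=3,fy=3))
for nm,lo,hi in(('red',(0,120,50),(8,255,255)),('blue',(100,120,60),(125,255,255))):
    for a,c,s in blobs(im,lo,hi,(0,150,250,420),1): print(nm,a,c,s,plane(p,c,137,T).round(1))
E
```

```text
10.85 [569.48938745  58.95551215 397.28621547] [ 0.09164732 -0.69279475 -0.70715595]
red 61 [  5. 318.] [  2 312   7  13] [497.8 274.4 137. ]
blue 2447 [108.9 298.9] [ 81 271  53  61] [510.2 192.9 137. ]
```

View pics/w6c.png

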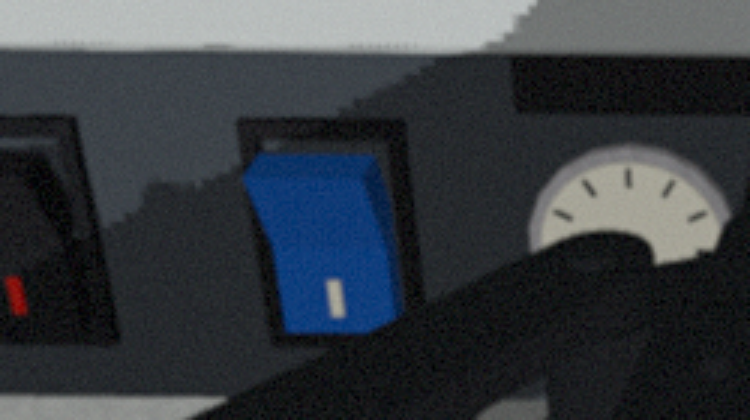

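The blue rocker is on: its far half stands up and its near half is down, matching the mains rocker. Now I go to green.

>>> apply_moves(steps=[[0.0456,0,-0.0228,0,0,0],[0.0456,0,-0.0228,0,0,0],[0.0456,0,-0.0228,0,0,0],[0,0,0,0,0,0],[0,0.035,0,0,0,0],[0,0.025,0,0,0,0],[0,0.01,0,0,0,0],[0,0.005,0,0,0,0],[0,0,0,0,0,0]])

```text
clock: 11.8
eef_pos: [496.1, -74.1, 322.9]
tcp_rot: [-1.571, -0.0, -1.621]
wrist_force: [-1.0, -1.1, -0.6]
gripper_width: 0.001
```

>>> apply_moves(steps=[[0,0.003,-0.001,0,0,0],[0,0.003,0,0,0,0],[0,0.002,0,0,0,0],[0,0.002,0,0,0,0],[0,0.002,0,0,0,0],[0,0.001,0,0,0,0],[0,0,0,0,0,0],[0,0,0,0,0,0]])

```text
clock: 12.6
eef_pos: [495.3, -73.9, 311.3]
tcp_rot: [-1.569, -0.0, -1.62]
wrist_force: [-5.4, 3.4, 16.0]
gripper_width: -0.004
```

Firmly at the stop with 16 N (4 N is enough to hold it in). I hold briefly, then release and lift clear.

>>> apply_moves(steps=[[0,0.0005,0,0,0,0],[0,0,0,0,0,0],[0,-0.01,0,0,0,0],[0,-0.03,0,0,0,0],[0,-0.05,0,0,0,0],[0,-0.05,0,0,0,0],[-0.04,0,0.03,0,0,0],[-0.04,0,0.03,0,0,0],[-0.03,0,0.03,0,0,0],[0,0,0,0,0,0],[0,0,0,0,0,0]])

```text
clock: 13.7
eef_pos: [590.7, 32.0, 447.9]
tcp_rot: [-1.573, -0.001, -1.62]
wrist_force: [-0.5, 0.0, 0.5]
gripper_width: -0.006
```

```bash
python3 - <<'E'
from h import *
o=env.get_obs();print(o['clock'],o['eef_pos'],o['wrist_force'])
T=wristT();p=camera_params('wrist');im=cv2.cvtColor(camera('wrist'),cv2.COLOR_RGB2BGR);s=cv2.cvtColor(camera('side'),cv2.COLOR_RGB2BGR)
for nm,lo,hi in(('green',(45,100,50),(85,255,255)),('red',(0,120,50),(8,255,255)),('blue',(100,120,60),(125,255,255))):
    for a,c,q in blobs(im,lo,hi,(0,100,560,420),1): print(nm,a,c,q,plane(p,c,143,T).round(1))
cv2.imwrite('pics/c7.png',np.hstack([cv2.resize(im,(440,330)),cv2.resize(s[110:280,200:400],(360,330))]))
E
```

```text
13.7 [590.66882159  32.04623467 447.91908608] [-0.47144081  0.00654319  0.48103674]
green 790 [409.8 297.8] [393 283  34  32] [494.8 -74.5 143. ]
red 801 [487.9 298.2] [471 283  35  32] [ 491.  -143.9  143. ]
blue 1695 [111.2 292.8] [ 88 269  44  51] [512.8 189.6 143. ]
```

View pics/c7.png

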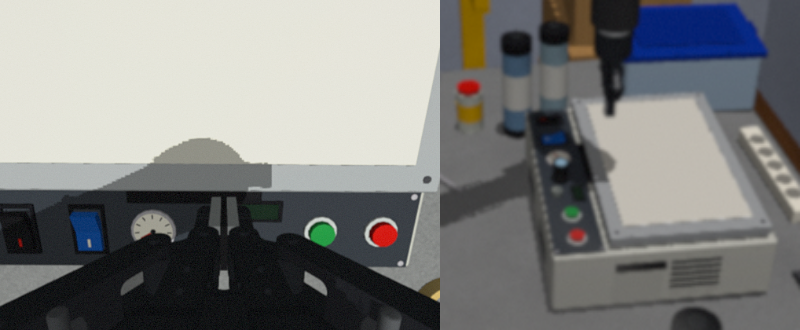

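The lid is shut, both rockers are on, green has sprung back and matches red, the loupe and tubes are in place, and the arm is clear of everything. Handing in.

```bash
python3 -c "
from bench import job;print(job.sign_off())"
```

```text
the job is handed in; nothing more can be done
None
```

The exposure was started in the order you asked, and I handed the job in at about 14 s of the 48 s allowed; the sign-off gave no verdict.

- **Lid:** I pushed it down at about 50 mm/s, slowing to 10–30 mm/s at the end. I stopped when it met a hard stop at 22 N.
- **Vacuum rocker:** I pressed the near half of the blue rocker down to its stop with at least 15 N. Before touching green, I checked in a wrist picture that it was on.
- **Start button:** I held green fully in with about 16 N for a few tenths of a second, then released it.

The last pictures show the lid flush and the blue and black rockers both on. Green has sprung back level with the unpressed red, and the loupe, tubes and canister in view had not moved. The arm was clear, with wrist force near zero.

Both bottomed-out positions read about 1 mm higher than expected (blue at 137.8 mm instead of 137, green at 138.9 mm instead of 138). The sharp force rise and the pictures showed both had reached their stops.

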